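# Move the oiled ring to the display peg with the lifting fork

## Robot

A 6-joint arm with a two-finger parallel gripper is mounted at the origin on the work surface. World frame = base frame: x ahead of the robot, y to its left, z up, the work surface at z = 0. Lengths are in mm, angles in degrees, forces in N, time in s.
With the tool pointing down it reaches from about 350 to 850 mm from the base axis. Payload 8.1 kg.
Tool frame: the origin (TCP) lies on the centre line of the jaws, within the pads' length; the fingertips stand 19 mm ahead of it and the grasp point (between the pads) is the TCP (r.tip_reach is the z of the fingertips in the tool frame, in mm); z points along the fingers, y is the line along which they close (so a half turn about z gives the same grasp; the last joint's range is limited). The gripper opens to 85 mm and grips with 20 to 120 N. Pads are 22 mm wide; open, the fingers measure 114 mm over their backs; the gripper's body (76 mm by 85 mm) begins 54 mm behind the grasp point. The pads swing forward as they close: fully open they stand 13 mm farther back than shut.
Start: joints at [68.847, 7.471, 85.268, -0, 87.261, -4.893], TCP at [167.981, 576.01, 250.292] pointing down, gripper open.
Joint ranges: [-169.43, 169.43], [-51.17, 129.36], [1.28, 143.12], [-76.62, 256.62], [0, 156.53], [-152.29, 152.29]. Speed limits (degrees/s): [136.94, 136.94, 159.86, 180, 180, 180].

## Interface

Orientations are given as [roll, pitch, yaw] about the fixed x, y, z axes, in that order (R = Rz(yaw) Ry(pitch) Rx(roll)).
In Python, from bench import r gives the robot as it stands. The module is installed in compiled form; this text tells all that it offers.
- The arm moves only by the shell command python3 -m handwheel 'ROWS' [FORCE]. ROWS is JSON, a list of rows, each a list of 7 numbers: the shift along the tool's x, y, z in m, then the turn, a rotation vector about the tool's x, y, z in degrees, then the finger opening in m, from 0 to 0.0854. In form: [[tx, ty, tz, ax, ay, az, claw], ...]. A call has 1 to 8 rows; each row shifts and turns the commanded pose from where the row before left it, along the tool's axes as they then stand; what a row does not reach is not made up. A row lasts 1/12 s, in which the tool goes at most 41.7 mm and 7.16 degrees, less where a joint would pass 70% of its speed; a pose out of reach is approached as far as the arm can. A call with a gripper value outside its range is refused whole. The fingers move at their own pace and stop on an object; FORCE is the grip in N (left out, the last holds). Time passes only in rows, so rows that do not move let the fingers close. It gives the time, the measured TCP pose, the force, the opening and the grip force at its end, in the units of the state.
- r.sense(): the state, without advancing time (a new reading comes with each control period).
- r.snapshot(name): name is "scene" or "top" or "wrist"; returns (picture, depth): 420x560x3 uint8, blue, green, red; 420x560 float32, mm along the optical axis (not along the pixel's ray), 0 where there is no reading.
- r.calibration(name): a dict with "vfov" (degrees; the focal length in pixels is half the picture's height over the tangent of half this angle, whatever the lens; pixels are square), "cx", "cy" (the principal point, pixels), "rvec" (rotation vector, rad) and "tvec" (3), from world to camera coordinates, as OpenCV has them; the wrist camera has in their place "tool_from_camera" (4x4, takes a point from camera to tool coordinates, whose origin is the TCP and whose axes are the flange's). Camera axes: x right, y down, z forward; pixel columns grow to the right and rows downward; lengths in mm; the calibration is good to about 2 mm. A picture is of the moment at which its call begins: read the wrist's pose just before it. calibration takes no time and is no camera call.
- r.hand_in(): hands the job in; it is judged then, once.
The state is a dict: "time": time; "joint_pos": joint angles; "qd": joint speeds; "joint_efforts": joint torques, N m; "tool_pos": TCP position; "tcp_rot": TCP orientation; "ft_force": force on the tool from outside, world axes, zero at the start; "wrist_torque": the same for the moment, N m; "finger_gap": finger opening in mm; "grip_force": force on a finger pad.
Only numpy, scipy, OpenCV 4.12 (cv2) and the standard library are available. Lean on these libraries where they do the work, as an engineer would, in place of code of your own. Each camera call takes 0.05 s, during which the arm holds its last target. There are 200 camera calls.

## Task

The large wooden ring on the two-peg drying rack is freshly oiled and must not be touched by the gripper. Pick up the two-pronged wooden lifting fork by its upright handle, lift the large ring up and off its peg with the prongs, carry it over and hang it on the single peg of the display stand. Then draw the fork out and stand it upright on the table again; do not let the ring fall, and leave the small ring and the other goods where they are.

Things in the scene. Friction and masses are not known exactly. Their poses are not given: they have to be found in the camera images.
- fork: Loose two-pronged wooden lifting fork, about 140 g, standing upright on the table. Origin under its foot on the handle's axis; x forward (where the prongs point), z up. Foot: x -35 to 41, 60 mm wide, 14 thick. Handle: upright bar 24 x 24 mm at x = y = 0, z 14 to 136.
- fork_grip (a point): Centre of the handle where to grip it from above, z 110 on the fork; axes as the fork's.
- fork_prongs (a point): Midway between the two prongs where the ring should sit: x 85, z 70 on the fork. Prongs: 8 mm thick, axes at y -18 and 18, z 70, level from x 16 to 106, then bent up to end at x 113, z 80; 28 mm clear gap between them. Their crossbar (46 mm wide) is at x 10 to 22. Axes as the fork's.
- large_ring: Large bark-edged wooden ring, the one to move: outside diameter 100 mm, hole 64 mm, 14 mm thick, about 60 g. Origin at the centre of the hole; x is the ring's axis (parallel to its peg, pointing away from the robot), z up. It hangs with the top of its hole on a drying-rack peg, on the left or the right one; its centre is 27 mm below the peg's axis.
- small_ring: Small bark-edged wooden ring on the other rack peg, to be left alone: outside 72 mm, hole 40 mm, 14 mm thick. Origin at its centre; x its axis.
- rack: Fixed drying rack. Origin on the table under the middle of its crossbar's front face (x = 0); x points away from the robot, y along the crossbar (288 mm long, top at z 185). Base plank 90 x 290 x 14 mm. Two round pegs 10 mm thick at y -70 and 70, axes at z 170, stick out level to x -72, then turn up to end at x -80, axis at z 182 (top of the wood z 187).
- rack_peg_left (a point): Point on the axis of the rack's peg at y = +70, 40 mm in front of the crossbar; frame as the rack's.
- rack_peg_right (a point): Point on the axis of the rack's peg at y = -70, 40 mm in front of the crossbar; frame as the rack's.
- stand: Fixed display stand: log-slice foot 124 mm across, 24 thick; one 20 x 20 mm post, 210 mm high; one empty peg 10 mm thick, axis at z 190, level to x -72, then turned up to end at x -80, axis at z 202 (top of the wood z 207). Origin on the table under the middle of the post's front face (x = 0); x points away from the robot.
- stand_peg (a point): Point on the axis of the stand's peg, 40 mm in front of the post; frame as the stand's (x back along the peg towards the post, y left, z up). The large ring hanging on it has its centre 27 mm below the peg's axis.
- oil_jar: Loose amber jar, 60 mm across, 55 mm high; origin under its centre. Leave it.
- log_slice: Loose wooden disc, 72 mm across, 30 mm high; origin under its centre. Leave it.
- pot: Loose white cup, 72 mm across, 70 mm high; origin under its centre. Leave it.
- stub: Loose wooden stub, 44 mm across, 45 mm high; origin under its centre. Leave it.
- brush: Loose flat paint brush lying on the table, handle towards its own -x. Leave it.
Things that resemble listed ones, but are neither listed nor needed, are in the scene too. What is shaped like the fork but red is not meant. What is shaped like the large_ring but red or turquoise is not meant.

How it is judged:
By the outcome, as a careful person would: the job done as asked, in the order asked, and still so for the second after the job is handed in, with the robot touching nothing.
It also fails if it takes over 72 s, if anything falls off the work surface, if the arm or the gripper's body presses on something with over 40 N, if the wrist force passes 120 N, or if a joint passes its speed limit or range.

## Working session

There is one attempt and no reset: what is moved stays moved. The work goes in short steps, Python scripts to look and compute and a shell command to move; the robot and the scene stay as the last step left them, time stands still between calls to the robot, and variables do not carry over. Pictures are saved under pics/ and viewed, at most 11 in all, crops included, and the job is handed in when it is done.

```bash
mkdir -p pics
cat > h.py <<'E'
import numpy as np, cv2
from bench import r
def cam(n):
    c=r.calibration(n); f=210/np.tan(np.radians(c["vfov"]/2))
    K=np.array([[f,0,c["cx"]],[0,f,c["cy"]],[0,0,1]]); 
    R=cv2.Rodrigues(np.array(c["rvec"],float))[0]; t=np.array(c["tvec"],float).ravel()
    return K,R,t
def world(n,d):
    K,R,t=cam(n); v,u=np.mgrid[0:420,0:560]
    p=np.stack([(u-K[0,2])/K[0,0]*d,(v-K[1,2])/K[1,1]*d,d],-1)
    return (p-t)@R
E
python3 - <<'E'
from h import *
for n in("scene","top"):
    p,d=r.snapshot(n); cv2.imwrite(f"pics/{n}0.png",p); np.savez(f"pics/{n}0.npz",p=p,d=d)
    print({k:np.round(v,3).tolist() for k,v in r.calibration(n).items()})
print(r.sense())
E
```

```text
{'vfov': 46.412, 'cx': 277.626, 'cy': 205.025, 'rvec': [1.451, 2.149, -0.86], 'tvec': [134.35, -216.343, 1566.076]}
{'vfov': 52.382, 'cx': 278.41, 'cy': 209.665, 'rvec': [2.179, -2.149, 0.081], 'tvec': [30.657, 473.847, 1204.546]}
{'time': 0.1, 'joint_pos': array([ 6.88479502e+01,  7.51104775e+00,  8.53236419e+01, -4.10828615e-04,
        8.72608522e+01, -4.89068424e+00]), 'qd': array([ 0.00546716, -0.11683948, -0.2091075 , -0.02725337,  0.02101128,
       -0.09853833]), 'joint_efforts': array([ 1.93435117e-03, -5.70956862e+01, -5.01939690e+01,  5.90253103e-05,
        8.18283996e-03, -2.48685740e-05]), 'tool_pos': array([167.8012646 , 575.57630062, 249.34074463]), 'tcp_rot': array([-1.79904771e+02, -7.73658016e-03,  1.63738648e+02]), 'ft_force': array([ 0.20311284, -0.20189434,  0.65256406]), 'wrist_torque': array([ 0.01685286,  0.03656695, -0.04964885]), 'grip_force': 0.0, 'finger_gap': 85.45346927850078}
```

View pics/scene0.png

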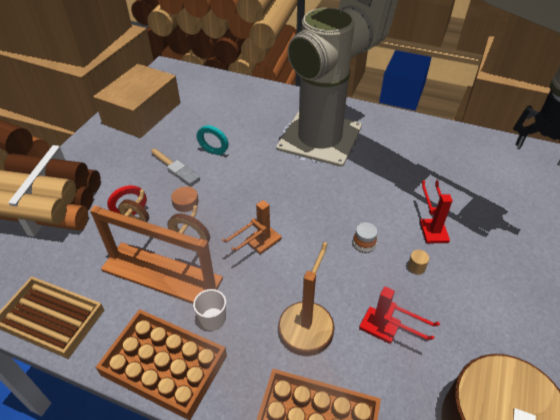

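View pics/top0.png

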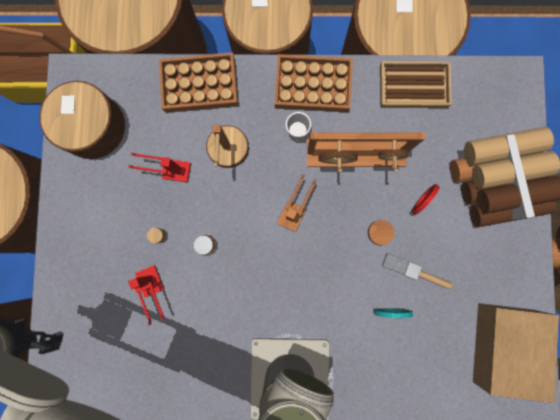

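The top view (+x up, +y left) shows the fork at (293,212), prongs towards the upper right. The rack is at (365,150) with rings on its pegs at about (338,155) and (393,155), and the stand is at (222,140) with its peg running down to (220,165). In the scene view the bigger ring, at (187,228), is on the left (+y) peg. Next I'll measure using the depth.

Run:
```python
from h import *
W={};P={}
for n in("scene","top"):
    z=np.load(f"pics/{n}0.npz"); W[n]=world(n,z["d"]);P[n]=z["p"]
    print(n,"table z",np.median(W[n][200:300,150:300,2]))
def rep(nm,n,box,zlo,zhi):
    x0,y0,x1,y1=box; w=W[n][y0:y1,x0:x1]; m=(w[...,2]>zlo)&(w[...,2]<zhi); q=w[m]
    if len(q)<4: print(nm,n,"none");return q
    c,s,a=cv2.minAreaRect(q[:,:2].astype(np.float32))
    print(nm,n,len(q),"mean",q.mean(0).round(1),"rect",np.round(c,1),np.round(s,1),round(a,1)); return q
rep("forkhandle","top",(275,170,325,235),120,150)
rep("forkprong","top",(275,170,325,235),58,90)
rep("forkfoot","top",(275,170,325,235),7,25)
rep("forkhandle","scene",(215,190,290,260),125,150)
rep("forkprong","scene",(215,190,290,260),60,90)
rep("crossbar","top",(300,120,430,180),178,192)
rep("pegL","top",(325,140,352,180),155,195)
rep("pegR","top",(380,140,405,180),155,195)
rep("base","top",(300,120,430,180),7,22)
rep("crossbar","scene",(85,190,225,290),178,192)
rep("posttop","top",(200,115,250,170),204,220)
rep("peg","top",(200,115,250,175),180,203)
rep("standfoot","top",(200,115,255,175),15,35)
rep("posttop","scene",(290,230,340,330),204,220)
rep("peg","scene",(290,230,340,330),180,203)
rep("pot","top",(280,105,315,140),55,85)
for nm,b in(("ringL",(165,210,215,250)),("ringR",(110,190,155,225))):
    rep(nm,"scene",b,60,165)
```

```text
scene table z 1.4816197990647093
top table z 1.6034897715178542
forkhandle top 87 mean [454.6   1.6 136.7] rect [455.4   1.6] [23.4 24.1] 64.7
forkprong top 255 mean [506.3 -22.4  75.5] rect [502.9 -19.9] [ 46.  128.4] 66.0
forkfoot top 375 mean [454.7   0.7  14.5] rect [500.4 -24.1] [135.  185.3] 89.9
forkhandle scene 105 mean [459.7   2.2 133.9] rect [458.3   1.6] [24.7 26. ] 68.5
forkprong scene 418 mean [498.6 -14.9  74.4] rect [504.  -19.9] [ 47.8 128.2] 64.0
crossbar top 1197 mean [ 636.7 -186.8  185.5] rect [ 607.4 -188. ] [103.2 288.2] 0.7
pegL top 291 mean [ 602.4 -114.6  182. ] rect [ 599.4 -116.2] [69.4 84.2] 89.3
pegR top 298 mean [ 605.1 -252.6  180.2] rect [ 599.5 -255. ] [86.  63.7] 2.3
base top 1689 mean [ 645.6 -184.2   14.5] rect [ 656.8 -213.1] [172.6 380.5] 1.1
crossbar scene 1371 mean [ 638.7 -181.3  184.6] rect [ 609.8 -189.5] [104.5 292. ] 0.7
posttop top 82 mean [645.4 190.5 209.9] rect [616.4 191. ] [ 17.8 102.6] 89.2
peg top 140 mean [618.7 189.7 194.5] rect [616.2 193.2] [ 19.3 100.9] 85.6
standfoot top 1088 mean [655.4 184.7  25.5] rect [658.2 189.8] [121.1 122.5] 33.0
posttop scene 115 mean [652.2 191.1 208.8] rect [618.4 190.3] [104.4  19.9] 0.4
peg scene 229 mean [625.6 192.  193.5] rect [619.7 193.3] [ 20.4 102.3] 86.6
pot top 171 mean [716.7 -15.   67.7] rect [712.  -15.3] [70.  67.8] 1.5
ringL scene 217 mean [ 615.3 -111.3  152.1] rect [ 627.3 -106.7] [ 65.3 124.2] 0.0
ringR scene 374 mean [ 551.8 -330.1  108.8] rect [ 570.3 -311.6] [188.9  91.4] 42.0
```

Run:
```python
from h import *
p=np.load("pics/top0.npz")["p"]; q=np.load("pics/scene0.npz")["p"]
a=cv2.resize(p[100:240,190:440],(800,448),interpolation=cv2.INTER_CUBIC)
cv2.imwrite("pics/topcrop.png",a)
cv2.imwrite("pics/scenecrop.png",cv2.resize(q[170:360,80:350],(800,563),interpolation=cv2.INTER_CUBIC))
```

```text
(no output)
```

View pics/scenecrop.png

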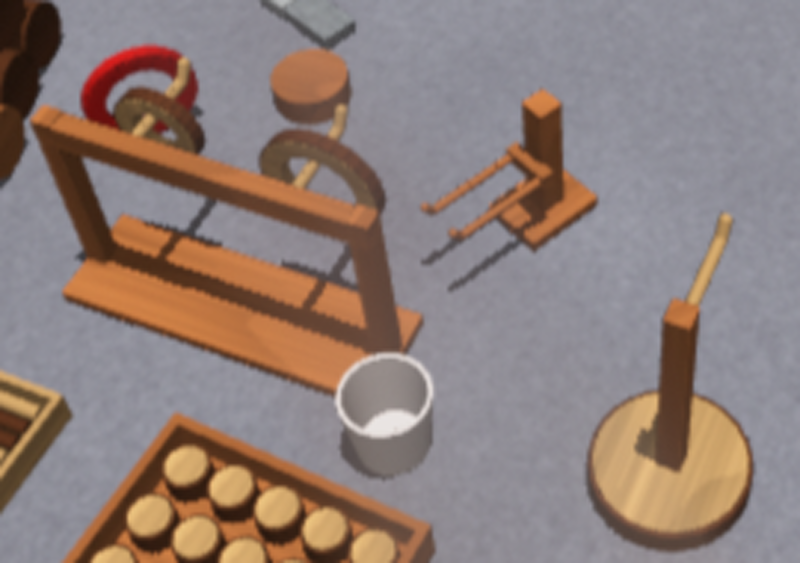

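View pics/topcrop.png

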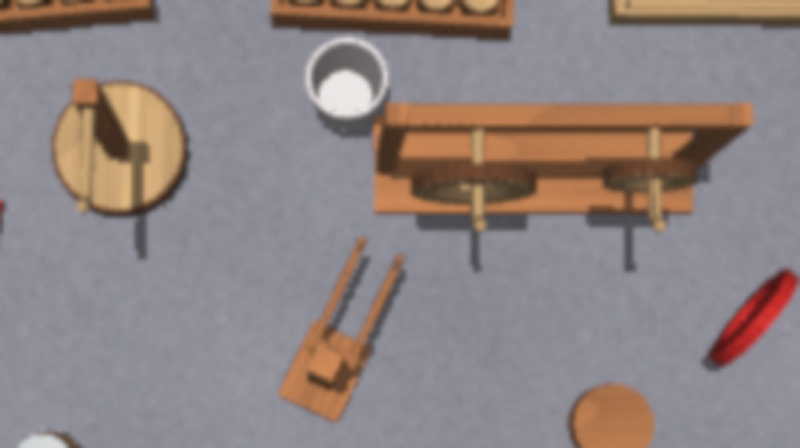

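The crops confirm the large ring is on the rack's left peg, at crop (475,185) in the top view. The fork's prongs are clear and point up and right, and the stand's peg is empty. Now the fine fits.

Run:
```python
from h import *
Z={n:np.load(f"pics/{n}0.npz") for n in("scene","top")}
W={n:world(n,Z[n]["d"]) for n in Z}
def line(q,nm):
    vx,vy,x,y=cv2.fitLine(q[:,:2].astype(np.float32),cv2.DIST_HUBER,0,.01,.01).ravel()
    print(nm,len(q),"c",q.mean(0).round(1),"ang",round(float(np.degrees(np.arctan(vy/vx))),2),"xr",q[:,0].min().round(1),q[:,0].max().round(1),"yr",q[:,1].min().round(1),q[:,1].max().round(1))
for n in W:
    print(n); w=W[n].reshape(-1,3)
    def sel(x0,x1,y0,y1,z0,z1): return w[(w[:,0]>x0)&(w[:,0]<x1)&(w[:,1]>y0)&(w[:,1]<y1)&(w[:,2]>z0)&(w[:,2]<z1)]
    line(sel(640,690,-340,-40,180,190),"crossbar")
    line(sel(540,650,-130,-105,169,195),"pegL")
    line(sel(540,650,-275,-245,169,195),"pegR")
    line(sel(540,638,170,210,187,212),"peg")
    line(sel(640,690,170,210,204,215),"post")
    line(sel(560,640,-175,-130,120,190),"ringLright")
    line(sel(560,640,-105,-55,120,190),"ringLleft")
    line(sel(560,640,-130,-105,180,215),"ringtop+peg")
    line(sel(440,480,-15,20,125,145),"handle")
    q=sel(440,600,-80,60,62,88); 
    # split prongs
    for a in(-25,):
        c,s=np.cos(np.radians(a)),np.sin(np.radians(a)); X=(q[:,0]-457)*c+(q[:,1]-1.6)*s; Y=-(q[:,0]-457)*s+(q[:,1]-1.6)*c
        for g in(1,-1): 
            m=(g*Y>8)&(X>30); line(q[m],f"prong{g}"); print(Y[m].mean().round(1),X[m].max().round(1))
```

```text
scene
crossbar 942 c [ 651.8 -182.3  184.7] ang -89.67 xr 640.1 663.3 yr -335.0 -43.0
pegL 224 c [ 606.3 -117.1  182.7] ang -0.33 xr 559.9 649.8 yr -129.8 -105.1
pegR 231 c [ 608.4 -258.1  182.2] ang -1.99 xr 558.4 649.7 yr -274.7 -245.1
peg 160 c [599.8 191.7 195.6] ang -0.1 xr 563.8 638.0 yr 185.8 196.9
post 104 c [660.9 191.1 209.1] ang 33.45 xr 648.7 670.5 yr 180.6 200.6
ringLright 166 c [ 606.7 -150.1  163.5] ang -88.19 xr 594.6 611.6 yr -168.8 -130.2
ringLleft 235 c [604.9 -82.5 167.7] ang -83.95 xr 594.1 639.8 yr -104.1 -66.5
ringtop+peg 107 c [ 597.3 -117.3  189.3] ang -1.91 xr 560.6 611.3 yr -129.7 -105.1
handle 105 c [459.7   2.2 133.9] ang -78.7 xr 444.0 472.7 yr -12.9 15.7
prong1 112 c [532.1 -12.6  73.3] ang -25.2 xr 494.6 571.3 yr -34.0 7.6
18.8 116.1
prong-1 107 c [517.1 -45.   73.7] ang -24.33 xr 476.2 555.2 yr -64.3 -26.1
-16.8 115.2
top
crossbar 843 c [ 649.4 -190.5  185.7] ang -89.54 xr 640.1 660.4 yr -330.6 -43.4
pegL 200 c [ 610.2 -116.9  182.2] ang 0.28 xr 557.3 649.8 yr -129.7 -105.3
pegR 235 c [ 610.5 -258.7  182.8] ang -0.49 xr 556.7 649.1 yr -274.7 -245.0
peg 111 c [601.2 190.7 196.7] ang 0.55 xr 565.1 636.8 yr 186.2 196.3
post 71 c [657.3 190.5 210.2] ang 38.17 xr 648.0 667.6 yr 181.6 199.5
ringLright 108 c [ 599.7 -150.4  161.4] ang 86.11 xr 594.4 640.0 yr -167.4 -131.1
ringLleft 149 c [605.8 -81.4 165.6] ang 32.73 xr 593.5 640.0 yr -104.5 -56.2
ringtop+peg 73 c [ 599.1 -116.8  192. ] ang -0.13 xr 561.9 639.9 yr -129.1 -105.3
handle 85 c [454.9   1.5 137. ] ang -69.28 xr 441.4 469.9 yr -13.6 15.1
prong1 88 c [530.  -13.2  74.9] ang -24.74 xr 490.6 567.4 yr -32.9 7.4
17.5 112.5
prong-1 89 c [515.3 -45.9  75.1] ang -24.27 xr 476.6 553.8 yr -63.5 -25.9
-18.4 115.2
```

```bash
cat > g.py <<'E'
import sys; from h import *
from scipy.spatial.transform import Rotation as R
s=r.sense(); x,y,z,yaw=map(float,sys.argv[1:5])
A=R.from_euler("xyz",s["tcp_rot"],degrees=True); B=R.from_euler("xyz",[180,0,yaw],degrees=True)
d=np.array([x,y,z])-s["tool_pos"]
print("t",round(s["time"],2),"pos",s["tool_pos"].round(1),"rot",s["tcp_rot"].round(1),"F",s["ft_force"].round(1),"gap",round(s["finger_gap"],1),"grip",round(s["grip_force"],1))
print("turn(tool)",(A.inv()*B).as_rotvec(degrees=True).round(2),"shift before turn",A.inv().apply(d).round(1),"after turn",B.inv().apply(d).round(1))
E
for i in 1; do :; done
python3 -m handwheel '[[-0.01,-0.011,0,0,0,0,0.085],[-0.0216,-0.023,0,0,0,0,0.085],[-0.0216,-0.023,0,0,0,0,0.085],[-0.0216,-0.023,0,0,0,0,0.085],[-0.0216,-0.023,0,0,0,0,0.085],[-0.0216,-0.023,0,0,0,0,0.085],[-0.0216,-0.023,0,0,0,0,0.085],[-0.0216,-0.023,0,0,0,0,0.085]]' 60
python3 -m handwheel '[[-0.0216,-0.023,0,0,0,0,0.085],[-0.0216,-0.023,0,0,0,0,0.085],[-0.0216,-0.023,0,0,0,0,0.085],[-0.0216,-0.023,0,0,0,0,0.085],[-0.0216,-0.023,0,0,0,0,0.085],[-0.0216,-0.023,0,0,0,0,0.085],[-0.0216,-0.023,0,0,0,0,0.085],[-0.0216,-0.023,0,0,0,0,0.085]]'
python3 -m handwheel '[[-0.0216,-0.023,0,0,0,0,0.085],[-0.0216,-0.023,0,0,0,0,0.085],[-0.0216,-0.023,0,0,0,0,0.085],[-0.0216,-0.023,0,0,0,0,0.085],[-0.01,-0.011,0,0,0,0,0.085],[0,0,0,0,0,0,0.085],[0,0,0,0,0,0,0.085]]'
python3 g.py 456.5 1.6 160 155.3
```

```text
time: 0.77
tool_pos: [274.7, 364.2, 249.8]
tcp_rot: [-180.0, -0.0, 163.8]
ft_force: [0.2, 0.3, 0.5]
finger_gap: 84.8
grip_force: 0.0
time: 1.43
tool_pos: [389.1, 139.2, 250.1]
tcp_rot: [-180.0, -0.0, 163.7]
ft_force: [-0.3, -0.3, 0.4]
finger_gap: 85.3
grip_force: 0.0
time: 2.02
tool_pos: [452.4, 14.4, 249.8]
tcp_rot: [180.0, -0.1, 163.6]
ft_force: [-0.7, -0.2, -0.2]
finger_gap: 84.9
grip_force: 0.0
t 2.02 pos [452.4  14.4 249.8] rot [ 1.800e+02 -1.000e-01  1.636e+02] F [-0.7 -0.2 -0.2] gap 84.9 grip 0.0
turn(tool) [-0.   -0.07  8.32] shift before turn [ -7.6 -11.1  89.8] after turn [-9.  -9.9 89.8]
```

```bash
python3 -m handwheel '[[0,0,0,0,0,4.2,0.085],[0,0,0,0,0,4.1,0.085],[-0.009,-0.0099,0.015,0,0,0,0.085],[0,0,0.015,0,0,0,0.085],[0,0,0,0,0,0,0.085],[0,0,0,0,0,0,0.085]]' >/dev/null
python3 g.py 456.5 1.6 110 155.3
python3 - <<'E'
from h import *
from scipy.spatial.transform import Rotation as R
s=r.sense(); p,d=r.snapshot("wrist"); c=r.calibration("wrist"); cv2.imwrite("pics/w1.png",p)
f=210/np.tan(np.radians(c["vfov"]/2)); v,u=np.mgrid[0:420,0:560]
P=np.stack([(u-c["cx"])/f*d,(v-c["cy"])/f*d,d,np.ones_like(d)],-1).reshape(-1,4)@np.array(c["tool_from_camera"]).T
w=R.from_euler("xyz",s["tcp_rot"],degrees=True).apply(P[:,:3])+s["tool_pos"]; w=w[d.ravel()>0]
print(np.array(c["tool_from_camera"]).round(2).tolist())
def rect(m,n):
    q=w[m]; print(n,len(q), q.mean(0).round(1) if len(q) else "", cv2.minAreaRect(q[:,:2].astype(np.float32)) if len(q)>5 else "")
near=(abs(w[:,0]-457)<45)&(abs(w[:,1])<45)
rect(near&(w[:,2]>130)&(w[:,2]<142),"handle")
rect((abs(w[:,0]-500)<80)&(abs(w[:,1]+15)<70)&(w[:,2]>62)&(w[:,2]<90),"prongs")
E
```

```text
t 2.52 pos [455.6   3.2 219.5] rot [-1.800e+02 -1.000e-01  1.555e+02] F [0.4 0.7 0.3] gap 84.8 grip 0.0
turn(tool) [-0.02 -0.14  0.2 ] shift before turn [ -1.7  -1.1 109.5] after turn [ -1.5  -1.1 109.5]
[[0.0, -0.96, -0.29, 74.08], [1.0, 0.0, 0.0, -0.01], [0.0, -0.29, 0.96, -123.81], [0.0, 0.0, 0.0, 1.0]]
handle 995 [454.5   1.5 135.8] ((455.4085998535156, 1.0784587860107422), (23.977563858032227, 24.250370025634766), 65.2084732055664)
prongs 1726 [505.2 -21.4  74.6] ((502.5842590332031, -20.800106048583984), (45.731117248535156, 128.18821716308594), 65.10393524169922)
```

View pics/w1.png

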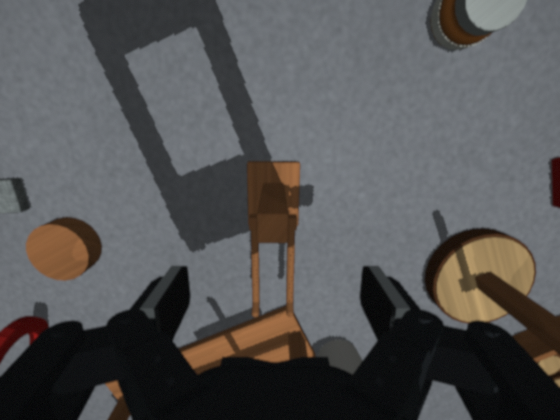

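The wrist view shows the fork's handle at (274,225), centred between the fingers at (180,300) and (375,300). Its measured centre is (455.5, 1.1) at yaw −24.9.

```bash
python3 -m handwheel '[[-0.0008,-0.002,0.01,0,0,0.2,0.085],[0,0,0.02,0,0,0,0.085],[0,0,0.02,0,0,0,0.085],[0,0,0.02,0,0,0,0.085],[0,0,0.02,0,0,0,0.085],[0,0,0.014,0,0,0,0.085],[0,0,0.005,0,0,0,0.085],[0,0,0,0,0,0,0.085]]' >/dev/null
python3 g.py 455.5 1.1 110 155.1
python3 -m handwheel '[[0,0,0,0,0,0,0.05],[0,0,0,0,0,0,0.03],[0,0,0,0,0,0,0.015],[0,0,0,0,0,0,0.015],[0,0,0,0,0,0,0.015],[0,0,0,0,0,0,0.015],[0,0,0,0,0,0,0.015],[0,0,0,0,0,0,0.015]]' 70
python3 g.py 455.5 1.1 110 155.1
```

```text
t 3.23 pos [4.557e+02 2.000e-01 1.101e+02] rot [-1.800e+02 -1.000e-01  1.553e+02] F [-1.  -0.2  0.2] gap 85.2 grip 0.0
turn(tool) [-0.04 -0.12  0.15] shift before turn [0.5 0.7 0.1] after turn [0.5 0.7 0.1]
time: 3.9
tool_pos: [457.3, -0.0, 112.1]
tcp_rot: [180.0, 0.1, 155.2]
ft_force: [0.3, 0.3, 5.6]
finger_gap: 23.1
grip_force: 69.4
t 3.9 pos [457.3  -0.  112.1] rot [1.800e+02 1.000e-01 1.552e+02] F [0.3 0.3 5.6] gap 23.1 grip 69.4
turn(tool) [0.04 0.08 0.14] shift before turn [2.1 0.3 2.1] after turn [2.1 0.3 2.1]
```

```bash
python3 -m handwheel '[[0,0,-0.005,0,0,0,0.015],[0,0,-0.012,0,0,0,0.015],[0,0,-0.015,0,0,0,0.015],[0,0,-0.015,0,0,0,0.015],[0,0,-0.015,0,0,0,0.015],[0,0,-0.01,0,0,0,0.015],[0,0,-0.003,0,0,0,0.015],[0,0,0,0,0,0,0.015]]'
python3 -m handwheel '[[0,0,0,0,0,-3,0.015],[0,0,0,0,0,-6,0.015],[0,0,0,0,0,-6,0.015],[0,0,0,0,0,-6,0.015],[0,0,0,0,0,-3.8,0.015],[0,0,0,0,0,0,0.015],[0,0,0,0,0,0,0.015]]' >/dev/null
python3 g.py 400 -117 187 180
```

```text
time: 4.57
tool_pos: [457.0, -0.1, 186.9]
tcp_rot: [180.0, 0.1, 155.2]
ft_force: [-0.4, 0.2, -1.2]
finger_gap: 23.2
grip_force: 68.6
t 5.15 pos [456.    0.  185.1] rot [ 1.800e+02 -1.000e-01  1.799e+02] F [-0.9  1.4 -1.4] gap 23.0 grip 68.6
turn(tool) [ 0.01 -0.11 -0.1 ] shift before turn [  55.8 -117.1   -1.8] after turn [  56.  -117.    -1.9]
```

```bash
python3 -m handwheel '[[0.004,-0.008,0,0,0,0,0.015],[0.01,-0.02,0,0,0,0,0.015],[0.012,-0.025,0,0,0,0,0.015],[0.012,-0.025,0,0,0,0,0.015],[0.01,-0.02,0,0,0,0,0.015],[0.006,-0.013,0,0,0,0,0.015],[0.002,-0.006,0,0,0,0,0.015],[0,0,0,0,0,0,0.015]]' >/dev/null
cat > meas.py <<'E'
import sys; from h import *
from scipy.spatial.transform import Rotation as R
s=r.sense(); p,d=r.snapshot("wrist"); c=r.calibration("wrist"); cv2.imwrite(f"pics/{sys.argv[1]}w.png",p)
f=210/np.tan(np.radians(c["vfov"]/2)); v,u=np.mgrid[0:420,0:560]
P=np.stack([(u-c["cx"])/f*d,(v-c["cy"])/f*d,d,np.ones_like(d)],-1).reshape(-1,4)@np.array(c["tool_from_camera"]).T
ww=R.from_euler("xyz",s["tcp_rot"],degrees=True).apply(P[:,:3])+s["tool_pos"]; ww=ww[d.ravel()>0]
W={"wrist":ww}
for n in("scene","top"):
    p,d=r.snapshot(n); cv2.imwrite(f"pics/{sys.argv[1]}{n}.png",p); w=world(n,d).reshape(-1,3); W[n]=w[d.ravel()>0]
T=s["tool_pos"]; print("TCP",T.round(1),s["tcp_rot"].round(1),"t",s["time"])
# fork prongs relative to TCP, yaw about 0; prong x 30..100, top surface
for n,w in W.items():
    q=w-T
    for g in(1,-1):
        m=(q[:,0]>30)&(q[:,0]<102)&(abs(q[:,1]-g*18)<9)&(abs(q[:,2]+38)<14); k=q[m]
        if len(k)>10:
            a=np.polyfit(k[:,0],k[:,1],1); b=np.polyfit(k[:,0],k[:,2],1)
            print(n,"prong",g,len(k),"y at 70 rel TCP",np.polyval(a,70).round(1),"yaw",np.degrees(a[0]).round(1),"z(surface) at 40,90",np.polyval(b,[40,90]).round(1),"xmax",w[(abs(q[:,1]-g*18)<9)&(abs(q[:,2]+30)<20)&(q[:,0]<130),0].max().round(1)-T[0].round(1))
    m=(abs(w[:,1]+117)<8)&(w[:,0]>550)&(w[:,0]<650)&(w[:,2]>168)&(w[:,2]<200)
    if m.sum()>5: k=w[m]; print(n,"rack peg y",k[:,1].mean().round(1),"x",k[:,0].min().round(1),"zmax",k[:,2].max().round(1))
E
python3 meas.py a; python3 g.py 400 -117 187 180
```

```text
TCP [ 400.1 -118.3  186.2] [-180.    -0.   179.8] t 5.8167
wrist prong 1 234 y at 70 rel TCP 17.3 yaw -6.9 z(surface) at 40,90 [-37.1 -40.4] xmax 80.79999999999995
wrist prong -1 239 y at 70 rel TCP -17.9 yaw 5.1 z(surface) at 40,90 [-37.6 -40.2] xmax 80.09999999999997
scene prong 1 77 y at 70 rel TCP 20.0 yaw -0.5 z(surface) at 40,90 [-38.8 -39.4] xmax 116.39999999999998
scene prong -1 77 y at 70 rel TCP -15.8 yaw 0.1 z(surface) at 40,90 [-39.5 -39.2] xmax 115.79999999999995
scene rack peg y -116.8 x 558.8 zmax 196.0
top prong 1 22 y at 70 rel TCP 23.1 yaw -5.5 z(surface) at 40,90 [-48.5 -38.6] xmax 113.19999999999993
top rack peg y -116.8 x 557.1 zmax 199.2
t 5.97 pos [ 400.9 -116.6  186.2] rot [ 180.   -0. -180.] F [ 0.1  0.7 -1.3] gap 23.5 grip 68.9
turn(tool) [ 0.02 -0.    0.02] shift before turn [ 0.9 -0.4 -0.8] after turn [ 0.9 -0.4 -0.8]
```

```bash
python3 -m handwheel '[[-0.005,-0.0004,0,0,0,0,0.015],[-0.014,0,0,0,0,0,0.015],[-0.016,0,0,0,0,0,0.015],[-0.016,0,0,0,0,0,0.015],[-0.016,0,0,0,0,0,0.015],[-0.014,0,0,0,0,0,0.015],[-0.008,0,0,0,0,0,0.015],[-0.003,0,0,0,0,0,0.015]]' 
python3 -m handwheel '[[-0.004,0,0,0,0,0,0.015],[-0.006,0,0,0,0,0,0.015],[-0.006,0,0,0,0,0,0.015],[-0.004,0,0,0,0,0,0.015],[0,0,0,0,0,0,0.015]]'
python3 meas.py b; python3 g.py 513 -117 187 180
python3 - <<'E'
import cv2
a=cv2.imread("pics/bscene.png")[170:330,80:300]; b=cv2.imread("pics/btop.png")[100:240,260:420]
a=cv2.resize(a,(440,320),interpolation=cv2.INTER_CUBIC); b=cv2.resize(b,(366,320),interpolation=cv2.INTER_CUBIC)
cv2.imwrite("pics/b.png",cv2.hconcat([a,b])[:,:800])
E
```

```text
time: 6.63
tool_pos: [493.9, -116.6, 186.0]
tcp_rot: [180.0, -0.0, -179.9]
ft_force: [-1.4, 0.4, -1.8]
finger_gap: 23.6
grip_force: 69.0
time: 7.05
tool_pos: [513.3, -117.4, 186.5]
tcp_rot: [-180.0, 0.0, -180.0]
ft_force: [0.5, -0.8, -1.8]
finger_gap: 23.1
grip_force: 69.0
TCP [ 513.3 -117.4  186.5] [-180.    0. -180.] t 7.05
wrist prong 1 236 y at 70 rel TCP 17.5 yaw -6.5 z(surface) at 40,90 [-37.2 -40.2] xmax 80.0
wrist prong -1 240 y at 70 rel TCP -17.7 yaw 5.0 z(surface) at 40,90 [-37.4 -40.5] xmax 80.0
wrist rack peg y -118.6 x 555.1 zmax 186.8
scene prong 1 58 y at 70 rel TCP 19.2 yaw -0.0 z(surface) at 40,90 [-39.5 -39.9] xmax 103.70000000000005
scene rack peg y -116.7 x 558.2 zmax 197.4
t 7.2 pos [ 512.5 -117.5  186.3] rot [ 180.   -0. -180.] F [-0.2  0.2 -1.3] gap 23.7 grip 69.0
turn(tool) [ 0.   -0.01  0.04] shift before turn [-0.5  0.5 -0.7] after turn [-0.5  0.5 -0.7]
```

View pics/b.png

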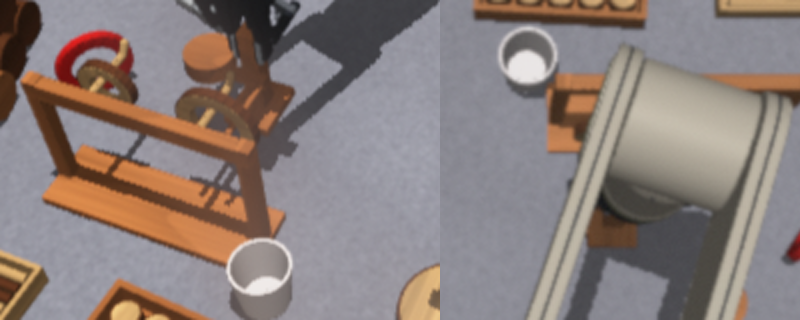

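The prongs pass through the large ring's hole (left panel, about (215,115)) and nothing has been disturbed. Next is a slow lift.

```bash
python3 -m handwheel '[[0,0,-0.003,0,0,0,0.015],[0,0,-0.005,0,0,0,0.015],[0,0,-0.005,0,0,0,0.015],[0,0,-0.003,0,0,0,0.015],[0,0,-0.002,0,0,0,0.015],[0,0,-0.002,0,0,0,0.015],[0,0,-0.002,0,0,0,0.015],[0,0,-0.002,0,0,0,0.015]]'
python3 -m handwheel '[[0,0,-0.002,0,0,0,0.015],[0,0,-0.003,0,0,0,0.015],[0,0,-0.004,0,0,0,0.015],[0,0,-0.004,0,0,0,0.015],[0,0,-0.003,0,0,0,0.015],[0,0,-0.002,0,0,0,0.015],[0,0,0,0,0,0,0.015],[0,0,0,0,0,0,0.015]]'
python3 meas.py c; python3 g.py 513 -117 187 180
python3 - <<'E'
import cv2
a=cv2.imread("pics/cscene.png")[170:300,80:300]
cv2.imwrite("pics/c.png",cv2.resize(a,(800,473),interpolation=cv2.INTER_CUBIC))
E
```

```text
time: 7.87
tool_pos: [512.5, -117.3, 210.2]
tcp_rot: [180.0, -0.0, -180.0]
ft_force: [-0.2, 0.7, -3.3]
finger_gap: 23.3
grip_force: 68.9
time: 8.53
tool_pos: [512.8, -117.4, 228.4]
tcp_rot: [-180.0, 0.0, -180.0]
ft_force: [0.1, 0.7, -2.4]
finger_gap: 23.3
grip_force: 68.9
TCP [ 512.8 -117.4  228.4] [-180.    0. -180.] t 8.5333
wrist prong 1 236 y at 70 rel TCP 17.6 yaw -6.4 z(surface) at 40,90 [-37.3 -40.2] xmax 80.0
wrist prong -1 241 y at 70 rel TCP -17.7 yaw 4.7 z(surface) at 40,90 [-37.8 -40.1] xmax 79.5
wrist rack peg y -118.3 x 586.7 zmax 176.4
scene prong 1 92 y at 70 rel TCP 19.6 yaw 0.3 z(surface) at 40,90 [-40.3 -34.6] xmax 129.4000000000001
scene prong -1 80 y at 70 rel TCP -17.0 yaw -2.0 z(surface) at 40,90 [-39.5 -35.3] xmax 130.0
scene rack peg y -116.8 x 557.8 zmax 198.3
t 8.68 pos [ 512.5 -117.4  228. ] rot [ 180.   -0. -180.] F [-0.7 -0.4 -1.5] gap 23.5 grip 68.9
turn(tool) [ 0.01 -0.03  0.04] shift before turn [-0.5  0.4 41. ] after turn [-0.5  0.4 41. ]
```

View pics/c.png

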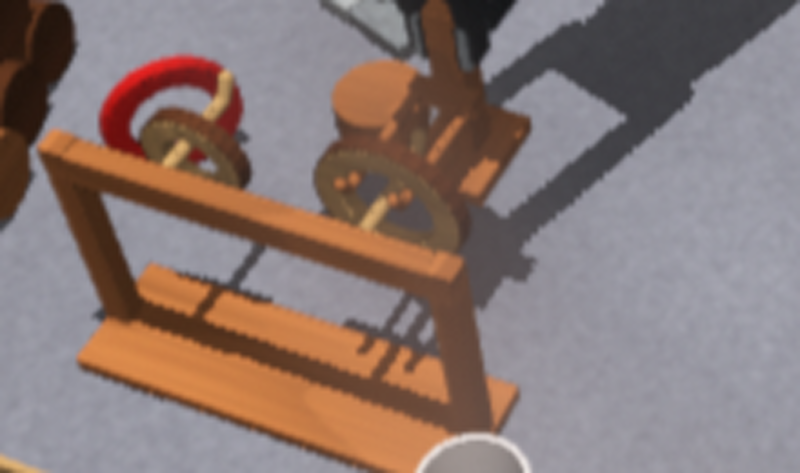

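The ring now hangs on both prongs (orange tips at about (345,183) and (400,198)) and is clear of the peg. I'll retract gently.

```bash
python3 -m handwheel '[[0.002,0,0,0,0,0,0.015],[0.004,0,0,0,0,0,0.015],[0.006,0,0,0,0,0,0.015],[0.008,0,0,0,0,0,0.015],[0.01,0,0,0,0,0,0.015],[0.01,0,0,0,0,0,0.015],[0.01,0,0,0,0,0,0.015],[0.01,0,0,0,0,0,0.015]]'
python3 -m handwheel '[[0.01,0,0,0,0,0,0.015],[0.01,0,0,0,0,0,0.015],[0.01,0,0,0,0,0,0.015],[0.008,0,-0.002,0,0,0,0.015],[0.006,0,-0.004,0,0,0,0.015],[0.004,0,-0.005,0,0,0,0.015],[0.002,0,-0.005,0,0,0,0.015],[0,0,-0.003,0,0,0,0.015]]'
python3 -m handwheel '[[0,0,-0.002,0,0,0,0.015],[0,0,0,0,0,0,0.015],[0,0,0,0,0,0,0.015],[0,0,0,0,0,0,0.015]]'
python3 meas.py d; python3 g.py 400 190.5 249 180
python3 - <<'E'
import cv2
a=cv2.imread("pics/dscene.png")[130:280,150:350]
cv2.imwrite("pics/d.png",cv2.resize(a,(800,600),interpolation=cv2.INTER_CUBIC))
E
```

```text
time: 9.35
tool_pos: [451.5, -117.4, 228.3]
tcp_rot: [-180.0, -0.0, -180.0]
ft_force: [-0.7, -0.2, -2.3]
finger_gap: 23.0
grip_force: 68.9
time: 10.02
tool_pos: [402.9, -117.7, 248.6]
tcp_rot: [-180.0, 0.1, -180.0]
ft_force: [0.7, 0.4, -1.9]
finger_gap: 23.3
grip_force: 68.9
time: 10.35
tool_pos: [402.7, -117.4, 249.0]
tcp_rot: [180.0, -0.0, -180.0]
ft_force: [0.1, -0.2, -2.8]
finger_gap: 23.3
grip_force: 68.9
TCP [ 402.7 -117.4  249. ] [ 180.   -0. -180.] t 10.35
wrist prong 1 236 y at 70 rel TCP 17.6 yaw -6.2 z(surface) at 40,90 [-37.5 -40.2] xmax 80.40000000000003
wrist prong -1 239 y at 70 rel TCP -17.7 yaw 5.0 z(surface) at 40,90 [-37.3 -40.6] xmax 80.0
scene prong 1 79 y at 70 rel TCP 19.5 yaw 0.3 z(surface) at 40,90 [-40.2 -34.1] xmax 116.50000000000006
scene prong -1 73 y at 70 rel TCP -17.5 yaw -1.9 z(surface) at 40,90 [-40.  -34.6] xmax 115.59999999999997
scene rack peg y -116.7 x 559.6 zmax 188.0
top rack peg y -116.8 x 557.0 zmax 189.8
t 10.5 pos [ 402.6 -117.4  248.9] rot [ 180.   -0. -180.] F [ 0.6 -0.8 -2.6] gap 23.4 grip 68.9
turn(tool) [ 0.02 -0.04  0.05] shift before turn [  2.4 307.9   0. ] after turn [ 2.600e+00  3.079e+02 -1.000e-01]
```

View pics/d.png

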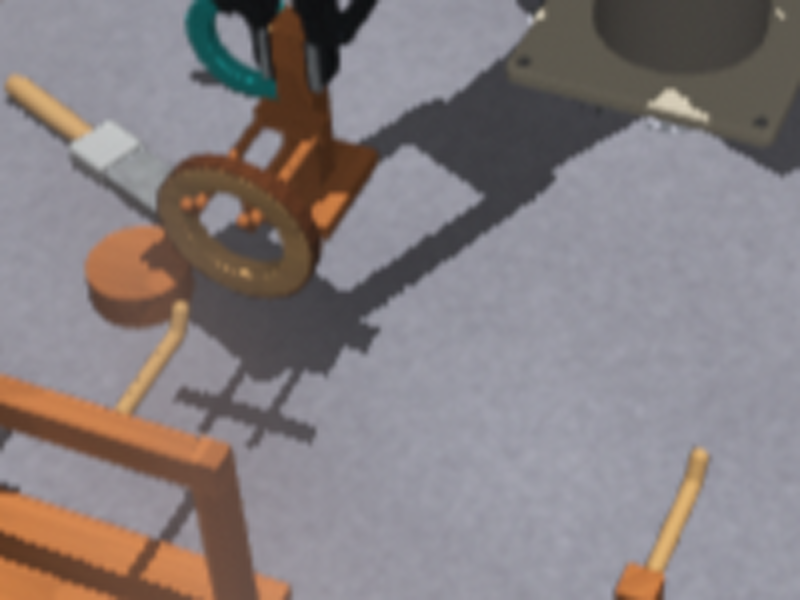

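The ring is off the rack and level on both prongs (about (240,225)), with the rack peg empty. Next I'll carry it 308 mm in +y.

```bash
python3 -m handwheel '[[0,0.003,0,0,0,0,0.015],[0,0.006,0,0,0,0,0.015],[0,0.009,0,0,0,0,0.015],[0,0.012,0,0,0,0,0.015],[0,0.014,0,0,0,0,0.015],[0,0.016,0,0,0,0,0.015],[0,0.016,0,0,0,0,0.015],[0,0.016,0,0,0,0,0.015]]' >/dev/null
python3 -m handwheel '[[0,0.016,0,0,0,0,0.015],[0,0.016,0,0,0,0,0.015],[0,0.016,0,0,0,0,0.015],[0,0.016,0,0,0,0,0.015],[0,0.016,0,0,0,0,0.015],[0,0.016,0,0,0,0,0.015],[0,0.016,0,0,0,0,0.015],[0,0.016,0,0,0,0,0.015]]'
python3 -m handwheel '[[0,0.016,0,0,0,0,0.015],[0,0.016,0,0,0,0,0.015],[0,0.014,0,0,0,0,0.015],[0,0.012,0,0,0,0,0.015],[0,0.01,0,0,0,0,0.015],[0,0.007,0,0,0,0,0.015],[0,0.004,0,0,0,0,0.015],[0,0.002,0,0,0,0,0.015]]' >/dev/null
python3 -m handwheel '[[0,0,0,0,0,0,0.015],[0,0,0,0,0,0,0.015],[0,0,0,0,0,0,0.015],[0,0,0,0,0,0,0.015]]' >/dev/null
python3 meas.py e; python3 g.py 518 190.5 249 180
python3 - <<'E'
from h import *
# ring + stand peg in the scene and wrist/top views
for n in("scene","top"):
    p,d=r.snapshot(n); w=world(n,d).reshape(-1,3)
    m=(w[:,0]>470)&(w[:,0]<530)&(abs(w[:,1]-190)<60)&(w[:,2]>120)&(w[:,2]<260); q=w[m]
    if len(q)>20: print(n,"ring",len(q),np.percentile(q,[2,50,98],axis=0).round(1).tolist())
    m=(w[:,0]>555)&(w[:,0]<645)&(abs(w[:,1]-191)<10)&(w[:,2]>184)&(w[:,2]<212); q=w[m]
    if len(q)>5: print(n,"peg",q.mean(0).round(1),q.min(0).round(1),q.max(0).round(1))
E
```

```text
time: 11.83
tool_pos: [402.0, 104.1, 249.3]
tcp_rot: [180.0, 0.0, -179.9]
ft_force: [0.3, 0.8, -1.9]
finger_gap: 23.4
grip_force: 68.9
TCP [402.6 183.1 249.3] [-180.    0.  180.] t 12.8333
wrist prong 1 234 y at 70 rel TCP 17.5 yaw -6.3 z(surface) at 40,90 [-37.7 -39.9] xmax 80.29999999999995
wrist prong -1 239 y at 70 rel TCP -17.8 yaw 4.9 z(surface) at 40,90 [-37.4 -40.4] xmax 80.39999999999998
scene prong 1 89 y at 70 rel TCP 18.8 yaw 0.7 z(surface) at 40,90 [-39.6 -33.9] xmax 114.5
scene prong -1 80 y at 70 rel TCP -18.1 yaw -1.5 z(surface) at 40,90 [-39.2 -34.1] xmax 116.29999999999995
scene rack peg y -116.6 x 557.3 zmax 188.3
top prong -1 84 y at 70 rel TCP -18.5 yaw -1.1 z(surface) at 40,90 [-38.6 -37. ] xmax 113.29999999999995
top rack peg y -116.8 x 556.8 zmax 192.0
t 12.98 pos [402.6 183.3 249.3] rot [-180.    0. -180.] F [-0.5  1.  -2.6] gap 23.5 grip 68.9
turn(tool) [-0.    0.    0.01] shift before turn [-115.4    7.2    0.3] after turn [-115.4    7.2    0.3]
scene ring 1045 [[486.1, 137.4, 140.4], [497.7, 184.9, 199.2], [512.6, 230.9, 236.0]]
scene peg [599.8 191.7 195.5] [565.  186.4 188.1] [638.6 196.6 208.8]
top ring 247 [[472.8, 134.0, 152.3], [488.9, 162.1, 216.7], [512.9, 188.4, 238.1]]
top peg [604.9 190.7 196.4] [564.7 185.8 187. ] [643.8 196.4 209.4]
```

```bash
python3 -m handwheel '[[0,0.002,0,0,0,0,0.015],[0,0.004,0,0,0,0,0.015],[-0.002,0.002,0,0,0,0,0.015],[-0.004,0,0,0,0,0,0.015],[-0.006,0,0,0,0,0,0.015],[-0.008,0,0,0,0,0,0.015],[-0.008,0,0,0,0,0,0.015],[-0.008,0,0,0,0,0,0.015]]' >/dev/null
python3 -m handwheel '[[-0.008,0,0,0,0,0,0.015],[-0.008,0,0,0,0,0,0.015],[-0.008,0,0,0,0,0,0.015],[-0.008,0,0,0,0,0,0.015],[-0.008,0,0,0,0,0,0.015],[-0.008,0,0,0,0,0,0.015],[-0.008,0,0,0,0,0,0.015],[-0.008,0,0,0,0,0,0.015]]'
python3 -m handwheel '[[-0.006,0,0,0,0,0,0.015],[-0.004,0,0,0,0,0,0.015],[-0.003,0,0,0,0,0,0.015],[-0.002,0,0,0,0,0,0.015],[0,0,0,0,0,0,0.015],[0,0,0,0,0,0,0.015],[0,0,0,0,0,0,0.015]]'
python3 g.py 518 191.2 249 180
python3 - <<'E'
from h import *
p,d=r.snapshot("scene"); w=world("scene",d)
a=p[180:330,230:430]; cv2.imwrite("pics/f.png",cv2.resize(a,(800,600),interpolation=cv2.INTER_CUBIC))
w=w.reshape(-1,3); m=(w[:,0]>570)&(w[:,0]<640)&(abs(w[:,1]-190)<60)&(w[:,2]>120)&(w[:,2]<250)&(abs(w[:,1]-190)>25); q=w[m]
print("ring",len(q),np.percentile(q,[2,50,98],axis=0).round(1).tolist())
E
```

```text
time: 14.42
tool_pos: [503.3, 191.6, 249.3]
tcp_rot: [-180.0, -0.0, -180.0]
ft_force: [0.4, -0.6, -2.6]
finger_gap: 23.1
grip_force: 68.9
time: 15.0
tool_pos: [517.3, 191.7, 249.3]
tcp_rot: [-180.0, -0.0, -180.0]
ft_force: [0.1, 0.5, -2.7]
finger_gap: 23.3
grip_force: 68.9
t 15.0 pos [517.3 191.7 249.3] rot [-180.   -0. -180.] F [ 0.1  0.5 -2.7] gap 23.3 grip 68.9
turn(tool) [-0.   -0.01  0.05] shift before turn [-0.7 -0.5  0.3] after turn [-0.7 -0.5  0.3]
ring 573 [[600.3, 143.7, 148.7], [612.3, 218.2, 194.2], [615.1, 241.0, 228.5]]
```

View pics/f.png

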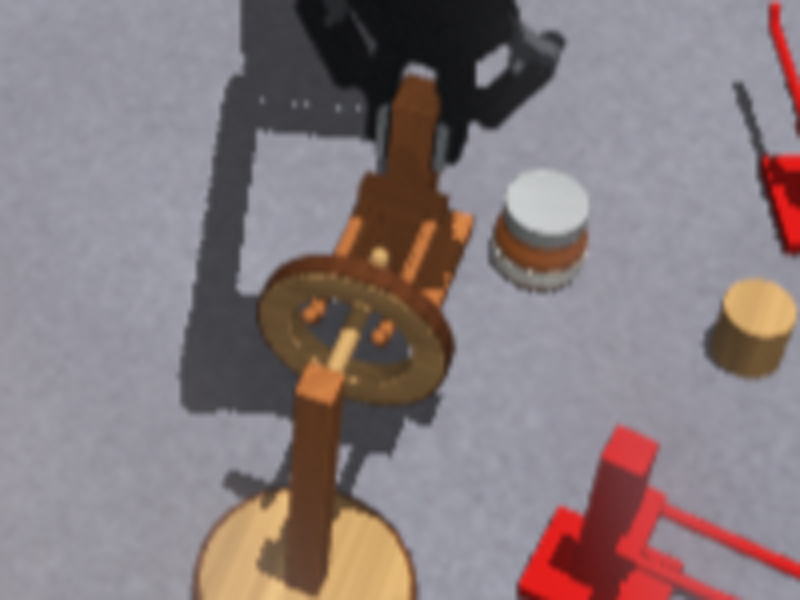

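The ring surrounds the stand peg between the prongs ((345,345)), with the peg's tip sticking out in front. I'll lower it gently.

```bash
python3 -m handwheel '[[0,0,0.002,0,0,0,0.015],[0,0,0.003,0,0,0,0.015],[0,0,0.003,0,0,0,0.015],[0,0,0.003,0,0,0,0.015],[0,0,0.003,0,0,0,0.015],[0,0,0.003,0,0,0,0.015],[0,0,0.002,0,0,0,0.015],[0,0,0.002,0,0,0,0.015]]'
python3 -m handwheel '[[0,0,0.002,0,0,0,0.015],[0,0,0.002,0,0,0,0.015],[0,0,0.002,0,0,0,0.015],[0,0,0.003,0,0,0,0.015],[0,0,0.003,0,0,0,0.015],[0,0,0.003,0,0,0,0.015],[0,0,0.003,0,0,0,0.015],[0,0,0.003,0,0,0,0.015]]'
python3 -m handwheel '[[0,0,0.001,0,0,0,0.015],[0,0,0,0,0,0,0.015],[0,0,0,0,0,0,0.015],[0,0,0,0,0,0,0.015],[0,0,0,0,0,0,0.015],[0,0,0,0,0,0,0.015]]' >/dev/null
python3 g.py 400 191.2 206 180
cat > look.py <<'E'
import sys; from h import *
p,d=r.snapshot("scene"); w=world("scene",d)
a=p[180:330,230:430]; cv2.imwrite(f"pics/{sys.argv[1]}.png",cv2.resize(a,(800,600),interpolation=cv2.INTER_CUBIC))
w=w.reshape(-1,3); m=(w[:,0]>570)&(w[:,0]<640)&(abs(w[:,1]-190)<60)&(w[:,2]>90)&(w[:,2]<250)&(abs(w[:,1]-190)>25); q=w[m]
print("ring",len(q),np.percentile(q,[2,50,98],axis=0).round(1).tolist())
E
python3 look.py i
```

```text
time: 15.72
tool_pos: [517.4, 191.6, 227.9]
tcp_rot: [-180.0, -0.0, -180.0]
ft_force: [-1.1, 0.1, -1.9]
finger_gap: 23.4
grip_force: 68.9
time: 16.38
tool_pos: [517.4, 191.6, 206.9]
tcp_rot: [-180.0, -0.0, -180.0]
ft_force: [-0.3, -1.1, -2.7]
finger_gap: 23.2
grip_force: 68.9
t 16.88 pos [517.6 191.6 206.5] rot [ 180.    0. -180.] F [-0.7  0.4 -1. ] gap 23.1 grip 68.9
turn(tool) [0.   0.02 0.04] shift before turn [117.6  -0.4   0.5] after turn [117.6  -0.4   0.5]
ring 540 [[601.1, 143.7, 126.7], [612.7, 218.1, 172.5], [615.0, 240.5, 206.5]]
```

View pics/i.png

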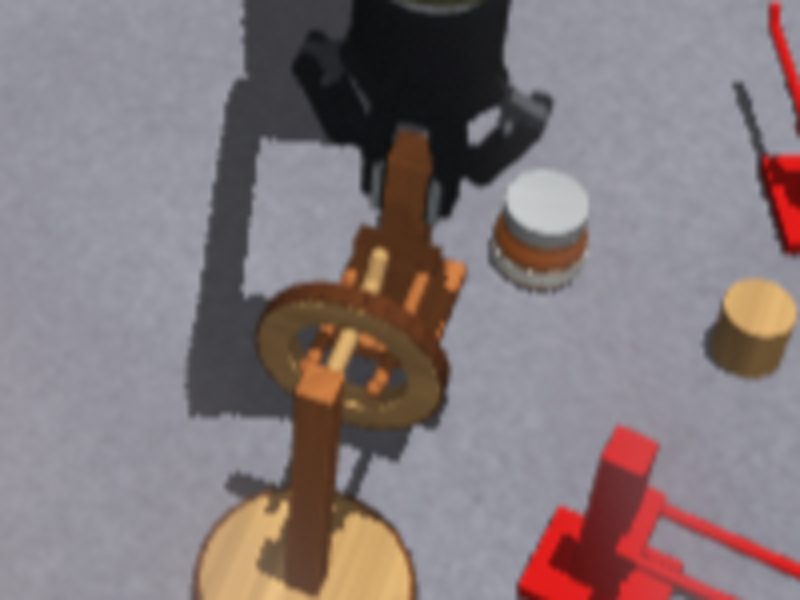

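The ring has dropped 22 mm and hangs on the peg, with the prongs free inside the hole ((315,350) and (378,382)). I'll lower 3 mm more, then draw the fork out.

```bash
python3 -m handwheel '[[0,0,0.003,0,0,0,0.015],[0.003,0,0,0,0,0,0.015],[0.006,0,0,0,0,0,0.015],[0.008,0,0,0,0,0,0.015],[0.01,0,0,0,0,0,0.015],[0.01,0,0,0,0,0,0.015],[0.01,0,0,0,0,0,0.015],[0.01,0,0,0,0,0,0.015]]'
python3 -m handwheel '[[0.012,0,0,0,0,0,0.015],[0.012,0,0,0,0,0,0.015],[0.012,0,0,0,0,0,0.015],[0.01,0,0,0,0,0,0.015],[0.008,0,0,0,0,0,0.015],[0.004,0,0,0,0,0,0.015],[0.001,0,0,0,0,0,0.015],[0,0,0,0,0,0,0.015]]' >/dev/null
python3 look.py j
python3 -m handwheel '[[0,-0.006,0,0,0,0,0.015],[0,-0.014,0,0,0,0,0.015],[0,-0.02,0,0,0,0,0.015],[0,-0.025,0,0,0,0,0.015],[-0.01,-0.025,0.005,0,0,0,0.015],[-0.012,-0.025,0.01,0,0,0,0.015],[-0.012,-0.02,0.015,0,0,0,0.015],[-0.006,-0.012,0.015,0,0,0,0.015]]' >/dev/null
python3 -m handwheel '[[0,-0.005,0.014,0,0,0,0.015],[0,0,0.012,0,0,0,0.015],[0,0,0.006,0,0,0,0.015],[0,0,0.003,0,0,0,0.015],[0,0,0,0,0,0,0.015],[0,0,0,0,0,0,0.015]]'
python3 g.py 440 40 112 180
```

```text
time: 17.6
tool_pos: [459.3, 191.6, 203.3]
tcp_rot: [180.0, -0.0, -180.0]
ft_force: [0.9, -0.1, -1.8]
finger_gap: 23.0
grip_force: 68.9
ring 544 [[600.5, 143.8, 127.1], [612.6, 217.8, 173.2], [615.0, 240.6, 206.0]]
time: 19.48
tool_pos: [441.9, 39.7, 123.9]
tcp_rot: [-180.0, 0.0, -179.9]
ft_force: [-0.7, -0.3, 0.1]
finger_gap: 23.2
grip_force: 69.0
t 19.48 pos [441.9  39.7 123.9] rot [-180.     0.  -179.9] F [-0.7 -0.3  0.1] gap 23.2 grip 69.0
turn(tool) [-0.    0.04  0.06] shift before turn [ 2.   0.3 11.9] after turn [ 1.9  0.3 11.9]
```

```bash
python3 -m handwheel '[[0,0,0.004,0,0,0,0.015],[0,0,0.003,0,0,0,0.015],[0,0,0.002,0,0,0,0.015],[0,0,0.001,0,0,0,0.015],[0,0,0,0,0,0,0.015],[0,0,0,0,0,0,0.015]]'
python3 -m handwheel '[[0,0,0.001,0,0,0,0.015],[0,0,0,0,0,0,0.015],[0,0,0,0,0,0,0.015]]'
python3 -m handwheel '[[0,0,0.001,0,0,0,0.015],[0,0,0,0,0,0,0.015],[0,0,0,0,0,0,0.015]]'
```

```text
time: 19.98
tool_pos: [441.5, 39.6, 113.3]
tcp_rot: [-180.0, -0.0, -180.0]
ft_force: [-0.5, -0.4, -1.7]
finger_gap: 23.5
grip_force: 69.0
time: 20.23
tool_pos: [441.6, 39.5, 112.3]
tcp_rot: [-180.0, 0.0, -180.0]
ft_force: [0.1, -0.5, -1.7]
finger_gap: 23.3
grip_force: 69.0
time: 20.48
tool_pos: [442.1, 39.6, 112.1]
tcp_rot: [180.0, 0.1, -180.0]
ft_force: [-2.2, 1.4, 5.7]
finger_gap: 23.0
grip_force: 69.9
```

```bash
python3 -m handwheel '[[0,0,0,0,0,0,0.03],[0,0,0,0,0,0,0.04],[0,0,0,0,0,0,0.06],[0,0,0,0,0,0,0.085],[0,0,0,0,0,0,0.085],[0,0,0,0,0,0,0.085],[0,0,0,0,0,0,0.085],[0,0,0,0,0,0,0.085]]'
python3 -m handwheel '[[0,0,-0.005,0,0,0,0.085],[0,0,-0.015,0,0,0,0.085],[0,0,-0.02,0,0,0,0.085],[0,0,-0.025,0,0,0,0.085],[0,0,-0.025,0,0,0,0.085],[0,0,-0.025,0,0,0,0.085],[0,0,-0.015,0,0,0,0.085],[0,0,0,0,0,0,0.085]]'
python3 -m handwheel '[[0.02,0,0,0,0,0,0.085],[0.02,0,0,0,0,0,0.085],[0.02,0,0,0,0,0,0.085],[0,0,0,0,0,0,0.085],[0,0,0,0,0,0,0.085]]'
python3 look.py k
python3 - <<'E'
from h import *
p,d=r.snapshot("scene"); cv2.imwrite("pics/end.png",p); w=world("scene",d).reshape(-1,3)
m=(w[:,2]>125)&(w[:,2]<145)&(abs(w[:,0]-442)<30)&(abs(w[:,1]-40)<30); print("handle top",m.sum(),w[m].mean(0).round(1))
E
```

```text
time: 21.15
tool_pos: [441.5, 39.5, 111.2]
tcp_rot: [-180.0, -0.0, -180.0]
ft_force: [0.0, 0.1, 0.0]
finger_gap: 84.9
grip_force: 0.0
time: 21.82
tool_pos: [443.6, 39.5, 246.0]
tcp_rot: [-180.0, 0.4, -180.0]
ft_force: [0.1, 0.6, 0.2]
finger_gap: 84.9
grip_force: 0.0
time: 22.23
tool_pos: [381.1, 39.6, 240.8]
tcp_rot: [-180.0, 0.0, -180.0]
ft_force: [-0.7, 0.3, 0.5]
finger_gap: 85.0
grip_force: 0.0
ring 541 [[600.7, 143.8, 127.6], [612.6, 218.1, 172.8], [615.5, 240.4, 206.4]]
handle top 102 [443.9  41.3 134.1]
```

View pics/end.png

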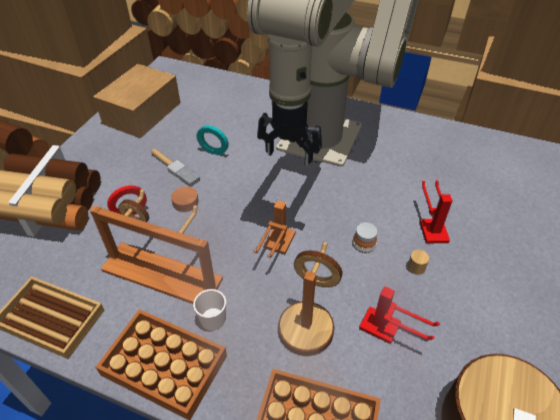

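The large ring hangs on the stand peg at (318,267) and the fork stands upright at (280,230). The small ring and the other goods haven't moved, and the robot is clear, so I'm handing in.

```bash
python3 -c "
from bench import r
print(r.hand_in())"
```

```text
the job is handed in; nothing more can be done
None
```

The large ring hangs on the display stand's peg, moved there with the fork alone. The fork stands upright on the table again, the other goods look undisturbed in the last picture, and I handed the job in at about 22 s.

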